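# Wind the specimen press down one turn

### The job

The pressure plate of the specimen press hangs one turn of its screw above the pack of drying boards. With the fingertips push the hand wheel round by its upright handle, clockwise as seen from above, through exactly one full turn, so that the handle is back where it began and the plate just rests on the pack; at no time wind it further than that. Only push the handle, do not take it between the fingers, and leave the pack and the things standing round the press where they are.

Things in the scene. Friction and masses are not known exactly. Their poses are not given: they have to be found in the camera images.
- press: Frame of the bench screw press, fixed to the bench: grey base 260 x 320 mm with its top 28 mm above the bench, two upright steel columns 24 mm thick at 132 mm either side of the middle (along its y), a grey crosshead (70 x 320 mm, 168 to 202 mm above the bench, column nuts up to 213 mm). Origin: middle of the underside, on the bench, straight below the screw axis; z up, x to the back of the press.
- wheel (a joint): Angle of the hand wheel about its upright screw, rad: 0 where it stands at the start, growing clockwise as seen from above; one full turn is 6.283. It has steady friction (about 0.28 N m, some 3.5 N at the handle), stays where it is left, and turns on freely past one turn. Each full turn lowers screw, wheel, handle and plate together by 8 mm.
- hub (a point): Top of the hub nut in the centre of the hand wheel, on the wheel's axis, at the start 274 mm above the bench. The wheel is bare aluminium: a round rim 85 mm in radius (17 mm thick, its top 18 mm below this point), three spokes and a hub 48 mm wide whose flat top lies 8 mm below this point.
- handle: The wheel's handle: an upright black barrel grip, 62 mm tall, 21 mm thick at the foot and 26 mm at mid height, that stands on the rim at the end of one spoke, its axis 85 mm from the wheel's axis, and spins loosely on its own pin. Origin: centre of its foot, at the start 260 mm above the bench and 4 mm above the top of the rim. z up; the grip turns on its pin, so x and y say nothing.
- handle_top (a point): Centre of the top of the handle, 62 mm above its foot; at the start 322 mm above the bench.
- plate_under (a point): Centre of the underside of the aluminium pressure plate (180 x 205 mm, guided on the columns). At the start 7.8 mm above the top of the pack.
- pack: Pack of drying boards (plywood outside, card and paper between), loose, 172 x 192 x 50 mm, lying on the base of the press under the plate. Origin: centre of its underside.
- flask_a: Conical glass flask with moss in it, 82 mm wide, 145 mm tall, upright beside the press. Origin: centre of its underside. Leave alone.
- flask_b: A second flask like flask_a, 82 mm wide, 145 mm tall, upright beside the press. Origin: centre of its underside. Leave alone.
- bottle: Glass reagent bottle with blue cap, 70 mm wide, 150 mm tall, upright beside the press. Origin: centre of its underside. Leave alone.
- beaker: Glass beaker, 72 mm wide, 95 mm tall, upright beside the press. Origin: centre of its underside. Leave alone.
- dishes: Stack of three flat round clear dishes with moss, 94 mm wide, 45 mm tall, on the left part of the bench. Origin: centre of its underside. Leave alone.
- jar: White plastic jar with lid, 72 mm wide, 95 mm tall, on the right part of the bench. Origin: centre of its underside. Leave alone.
- spatula: Steel spatula 190 mm long, lying on the right part of the bench. Origin: on its underside. Leave alone.

How it is judged:
By the outcome, as a careful person would: the job done as asked, in the order asked, and still so for the second after the job is handed in, with the robot touching nothing.
It also fails if it takes over 56 s, if anything falls off the work surface, if the arm or the gripper's body presses on something with over 40 N, if the wrist force passes 120 N, or if a joint passes its speed limit or range.

### The arm

A 6-joint arm with a two-finger parallel gripper is mounted at the origin on the work surface. World frame = base frame: x ahead of the robot, y to its left, z up, the work surface at z = 0. Lengths are in m, angles in rad, forces in N, time in s.
With the tool pointing down it reaches from about 0.25 to 0.775 m from the base axis. Payload 4 kg.
Tool frame: the origin (TCP) lies at the very end of the fingers, on their centre line; the grasp point (between the pads) lies hold_point_z behind it (hold_point_z is the distance from the TCP to the grasp point, in m); z points along the fingers, y is the direction in which the jaws open and shut (so a half turn about z gives the same grasp; the last joint's range is limited). The gripper opens to 94 mm and grips with 3 to 60 N. Pads are 16 mm wide; open, the fingers measure 119 mm over their backs; the gripper's body (75 mm by 177 mm) begins 78 mm behind the grasp point.
Start: joints at [-0.103, 0.087, 1.371, -0, 1.684, -0.103], TCP at [0.55, -0, 0.206] pointing down, gripper open.
Joint ranges: [-3.1, 3.1], [-0.76, 2.03], [0.27, 2.55], [-1.08, 4.22], [0.17, 2.65], [-2.57, 2.57]. Speed limits (rad/s): [2.79, 2.79, 3.14, 3.14, 3.14, 3.14].

### API

Orientations are given as [roll, pitch, yaw] about the fixed x, y, z axes, in that order (R = Rz(yaw) Ry(pitch) Rx(roll)).
In Python, from bench import * gives the robot as it stands.
- The arm moves only by the tool step_arm, never from a script. Its argument "increments" is text: rows parted by semicolons, each of 6 numbers parted by spaces: the shift along the tool's x, y, z in cm, then the turn, a rotation vector about the tool's x, y, z in rad. A call has 1 to 5 rows; each row shifts and turns the commanded pose from where the row before left it, along the tool's axes as they then stand; what a row does not reach is not made up. A row lasts 1/10 s, in which the tool goes at most 50 mm and 8.59 degrees, less where a joint would pass 70% of its speed; a pose out of reach is approached as far as the arm can. A call is refused whole if a number of a shift passes 5 or a number of a turn 0.15, either way. A call with a gripper value outside its range is refused whole. "claw" is the gripper's target within -1 to 1 (shut at 1, half-way at 0, fully open at -1), set as the call begins (left out, the last holds). The fingers move at their own pace and stop on an object; the grip force is fixed at half the most. Time passes only in rows, so rows that do not move let the fingers close. It gives the time, the measured TCP pose, the force and the opening at its end, in the units of the state.
- get_obs(): the state, without advancing time (a new reading comes with each control period).
- snapshot(name): name is "scene" or "side" or "wrist"; returns the picture (400x640x3 uint8, red, green, blue); there is no depth.
- calibration(name): a dict with "camera_matrix" (3x3 intrinsics, pixels), "k1" (the pictures are not rectified: a ray, as slopes to the right and down, at radius r is drawn at 1 + k1 r^2 times it, then the intrinsics apply), "eye" and "orientation" of the camera in the world; the wrist camera has in their place "tool_from_camera" (4x4, takes a point from camera to tool coordinates, whose origin is the TCP and whose axes are the flange's). Camera axes: x right, y up, looking along -z (the intrinsics and any distortion apply to the point x, -y, -z); pixel columns grow to the right and rows downward; lengths in m; the calibration is good to about 2 mm. A picture is of the moment at which its call begins: read the wrist's pose just before it. calibration takes no time and is no camera call.
- close_job(): hands the job in, once; it reports no verdict.
The state is a dict: "time": time; "joint_positions": joint angles; "qvel": joint speeds; "joint_torque": joint torques, N m; "tool_pos": TCP position; "ee_rot": TCP orientation; "wrist_force": force on the tool from outside, world axes, zero at the start; "wrist_torque": the same for the moment, N m; "width": finger opening in m.
Only numpy, scipy, OpenCV 4.12 (cv2) and the standard library are available. Lean on these libraries where they do the work, as an engineer would, in place of code of your own. Each camera call takes 0.05 s, during which the arm holds its last target. There are 200 camera calls.

## Working session

There is one attempt and no reset: what is moved stays moved. The work goes in short steps, Python scripts to look and compute and a tool call to move; the robot and the scene stay as the last step left them, time stands still between calls to the robot, and variables do not carry over. Pictures are saved under pics/ and viewed, about 8 in all and at most 12, crops included, and the job is handed in when it is done.

Besides the shell and the picture viewer there is one more tool, called after "Emit:" by a JSON object that holds its "op" and its "data", one argument or row to a line. step_arm: Moves the arm, as the interface text tells. Its arguments: {"type":"object","properties":{"increments":{"type":"string"},"claw":{"type":"number"}},"required":["increments"]}

```bash
ls; mkdir -p pics; python3 - <<'E'
from bench import *
import cv2
for n in ("scene","side"):
    cv2.imwrite(f"pics/{n}0.png",snapshot(n)[:,:,::-1])
    print(n,calibration(n))
print(calibration("wrist")); print(get_obs())
E
```

```text
pics
scene {'camera_matrix': array([[423.35786879,   0.        , 324.61110855],
       [  0.        , 423.35786879, 195.62417844],
       [  0.        ,   0.        ,   1.        ]]), 'k1': -0.041211112825179086, 'eye': array([1.30147386, 0.8296694 , 0.95477582]), 'orientation': array([ 0.98777413, -0.02282113,  2.41752126])}
side {'camera_matrix': array([[423.9755031 ,   0.        , 318.08537075],
       [  0.        , 423.9755031 , 199.77216243],
       [  0.        ,   0.        ,   1.        ]]), 'k1': -0.025621636951355362, 'eye': array([-0.53126592, -0.8896058 ,  1.26537717]), 'orientation': array([ 0.92333385,  0.01222402, -0.87576893])}
{'camera_matrix': array([[281.17012866,   0.        , 320.28893215],
       [  0.        , 281.17012866, 197.3757147 ],
       [  0.        ,   0.        ,   1.        ]]), 'k1': -0.018584292388041754, 'tool_from_camera': array([[ 1.77766977e-05,  9.61994430e-01,  2.73069067e-01,
         8.01111443e-02],
       [ 9.99999949e-01,  6.96636510e-05, -3.10517562e-04,
         1.30194591e-03],
       [-3.17739153e-04,  2.73069059e-01, -9.61994381e-01,
        -1.78908523e-01],
       [ 0.00000000e+00,  0.00000000e+00,  0.00000000e+00,
         1.00000000e+00]])}
{'time': 0.1, 'joint_positions': array([-1.03066341e-01,  8.78882317e-02,  1.37207090e+00, -3.75887004e-06,
        1.68360217e+00, -1.03135209e-01]), 'qvel': array([-1.53085814e-05,  2.59501591e-04, -4.08559805e-03,  4.01562568e-04,
       -8.31564002e-05,  1.77616715e-06]), 'joint_torque': array([ 2.25695316e-03, -3.41256917e+01, -3.03301656e+01,  7.19034858e-02,
        3.05556308e-02, -9.49158243e-05]), 'tool_pos': array([5.49514904e-01, 6.27515540e-05, 2.04433669e-01]), 'ee_rot': array([-3.13963408e+00, -1.98960984e-04,  1.57086458e+00]), 'wrist_force': array([ 0.21369294, -0.42069392, -0.60321834]), 'wrist_torque': array([ 0.01076415, -0.03263255,  0.02662249]), 'width': 0.09400041563449846}
```

View pics/scene0.png

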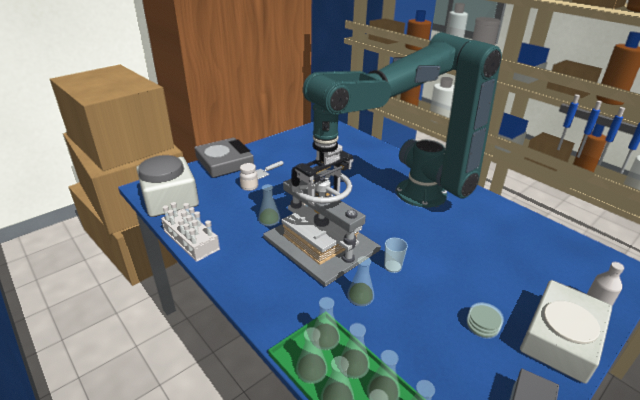

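View pics/side0.png

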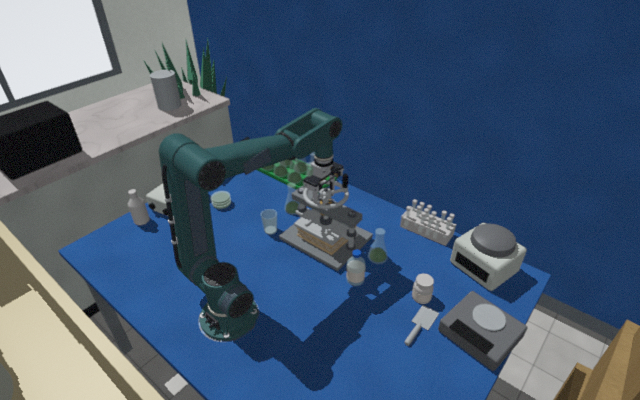

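Scene: the wheel rim is at about (325,188), close under the gripper. Side: the wheel is at about (325,195), with the black handle near (345,180). Next I'll enlarge both views and take a wrist picture.

```bash
python3 - <<'E'
from bench import *
import cv2, numpy as np
a=cv2.imread("pics/scene0.png")[125:275,255:405]; b=cv2.imread("pics/side0.png")[140:290,265:415]
w=snapshot("wrist")[:,:,::-1]; cv2.imwrite("pics/wrist0.png",w)
f=lambda i:cv2.resize(i,(400,400),interpolation=cv2.INTER_CUBIC)
cv2.imwrite("pics/crop0.png",np.hstack([f(a),f(b)]))
E
```

```text
(no output)
```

View pics/crop0.png

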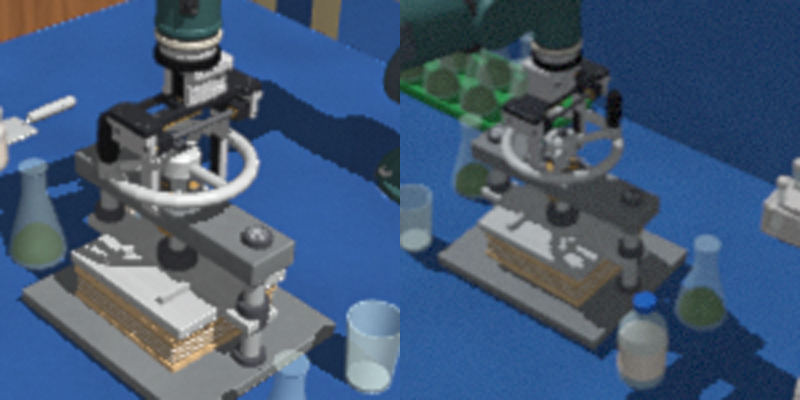

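View pics/wrist0.png

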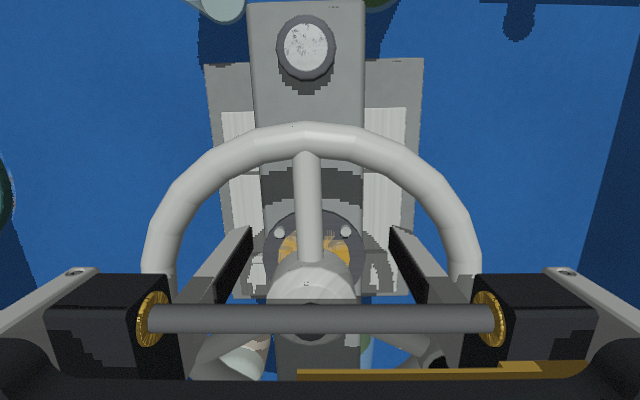

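The start pose straddles the hub, with the fingers down inside the rim: wrist picture shows one spoke toward world +y, and the fingers either side of the hub at about (312,280). The handle is toward (+x, −y). I'll lift straight out, close the fingers and back off toward −y to measure.

Emit:
{"op": "step_arm", "data": {
  "increments": "0 0 -4 0 0 0;0 0 -4 0 0 0;0 0 -5 0 0 0;0 0 -5 0 0 0;0 0 -5 0 0 0"
}}

```text
time: 0.65
tool_pos: [0.5495, 0.0001, 0.4372]
ee_rot: [-3.141, -0.0, 1.571]
wrist_force: [1.6, -0.5, 1.0]
width: 0.0939
```

Emit:
{"op": "step_arm", "data": {
  "increments": "-3 0 -1 0 0 0;-4 0 0 0 0 0;-3 0 0 0 0 0;0 0 0 0 0 0;0 0 0 0 0 0",
  "claw": 1
}}

```text
time: 1.15
tool_pos: [0.55, -0.1003, 0.4448]
ee_rot: [-3.14, -0.001, 1.57]
wrist_force: [-0.5, -0.2, -0.7]
width: 0.0575
```

```bash
cat > h.py <<'E'
from bench import *
import cv2, numpy as np
from scipy.spatial.transform import Rotation as Ro
def cam(n):
    c=calibration(n); 
    if n=="wrist":
        o=get_obs(); T=np.eye(4); T[:3,:3]=Ro.from_euler("xyz",o["ee_rot"]).as_matrix(); T[:3,3]=o["tool_pos"]
        T=T@c["tool_from_camera"]; e,R=T[:3,3],T[:3,:3]
    else: e=c["eye"]; R=Ro.from_euler("xyz",c["orientation"]).as_matrix()
    return c["camera_matrix"],c["k1"],e,R
def ray(C,uv):
    K,k,e,R=C; p=cv2.undistortPoints(np.array([[uv]],float),K,np.array([k,0,0,0.]))[0,0]
    return e,R@np.array([p[0],-p[1],-1])
def onz(C,uv,z):
    e,d=ray(C,uv); return e+d*(z-e[2])/d[2]
def proj(C,P):
    K,k,e,R=C; q=R.T@(np.array(P)-e); s=np.array([q[0],-q[1]])/-q[2]; s=s*(1+k*(s@s)); return K[:2,:2]@s+K[:2,2]
E
python3 - <<'E'
from h import *
o=get_obs(); print(o["time"],o["tool_pos"],o["ee_rot"],o["width"],o["wrist_force"])
np.set_printoptions(precision=4,suppress=True)
C=cam("wrist"); np.save("wc.npy",np.array([*C[0].ravel(),C[1],*C[2],*C[3].ravel()])); w=snapshot("wrist")[:,:,::-1]; cv2.imwrite("pics/wrist1.png",w)
E
```

```text
1.15 [ 0.55000506 -0.10031128  0.44483084] [-3.14035667e+00 -8.85388550e-04  1.56970839e+00] 0.057543936244598186 [-0.47531016 -0.23579591 -0.74223885]
```

View pics/wrist1.png

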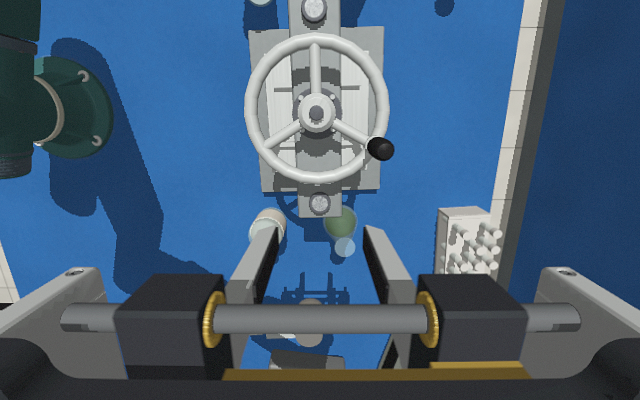

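Clear view: hub at about (316,113), spokes up, lower left and lower right, black handle at about (381,149).

```bash
cat >> h.py <<'E'
def measure(w,C,box,zd=0.,hub=None):
    x0,y0,x1,y1=box
    m=(w.max(2)<60).astype(np.uint8); mm=np.zeros_like(m); mm[y0:y1,x0:x1]=m[y0:y1,x0:x1]
    n,l,s,c=cv2.connectedComponentsWithStats(mm); i=1+np.argmax(s[1:,4]); 
    return c[i],s[i]
E
python3 - <<'E'
from h import *
np.set_printoptions(precision=4,suppress=True)
a=np.load("wc.npy"); C=(a[:9].reshape(3,3),a[9],a[10:13],a[13:].reshape(3,3))
w=cv2.imread("pics/wrist1.png")
print("hub",onz(C,(316,113),.274))
# rim outer edge by radial scan
c=np.array([316.5,108.]);g=w.astype(int); P=[]
for t in np.arange(0,2*np.pi,.05):
    for r in np.arange(85,55,-.5):
        p=c+r*np.array([np.cos(t),np.sin(t)]); q=g[int(round(p[1])),int(round(p[0]))]
        if q.min()>165: P.append(onz(C,p,.2475)[:2]); break
P=np.array(P)
from scipy.optimize import least_squares
f=least_squares(lambda v:np.hypot(*(P-v[:2]).T)-v[2],[.55,0,.09],loss="soft_l1",f_scale=.001)
print("rim",f.x,len(P))
ce,s=measure(w,C,(355,125,410,170)); print(ce,s)
m=(w.max(2)<60)[125:170,355:410]
for r in m: print("".join(".#"[int(v)] for v in r))
for z in (.29,.31,.322): print(z,onz(C,ce,z))
print(get_obs()["tool_pos"])
E
```

```text
hub [ 0.5462 -0.0146  0.274 ]
rim [ 0.5459 -0.0116  0.0921] 126
[379.9333 148.4889] [367 137  27  24 450]
.......................................................
.......................................................
.......................................................
.......................................................
.......................................................
.......................................................
.......................................................
.......................................................
.......................................................
.......................................................
.......................................................
.......................................................
....................######.............................
..................###########..........................
.................##############........................
...............##################......................
..............#####################....................
..............######################......
[... 945 characters left out ...]
....................
.........................#.###.........................
.......................................................
.......................................................
.......................................................
.......................................................
.......................................................
.......................................................
.......................................................
.......................................................
.......................................................
0.29 [ 0.6215 -0.055   0.29  ]
0.31 [ 0.6173 -0.053   0.31  ]
0.322 [ 0.6148 -0.0517  0.322 ]
[ 0.55   -0.0996  0.4452]
```

Wheel centre is about (0.546, −0.0125) and the handle at about −29.3°, radius 86 mm, which agrees with the given geometry. Next I'll put the closed fingertips at −5°, just counter-clockwise of the handle, and descend to z≈0.274.

Emit:
{"op": "step_arm", "data": {
  "increments": "2.7 2.7 0 0 0 0;2.7 2.7 0 0 0 0;2.7 2.7 0 0 0 0;0 0 0 0 0 0;0 0 3.5 0 0 0",
  "claw": 1
}}

```text
time: 1.7
tool_pos: [0.6326, -0.0168, 0.4143]
ee_rot: [3.132, 0.001, 1.575]
wrist_force: [-1.0, -0.2, 1.3]
width: 0.0133
```

Emit:
{"op": "step_arm", "data": {
  "increments": "0 0 4 0 0 0;0 0 4 0 0 0;0 0 3.5 0 0 0;0 0 2 0 0 0;0 0 0 0 0 0"
}}

```text
time: 2.2
tool_pos: [0.6287, -0.018, 0.2715]
ee_rot: [-3.134, -0.001, 1.572]
wrist_force: [-0.2, -0.3, -1.6]
width: 0.0001
```

```bash
cat > plan.py <<'E'
# rows from finger angle a to b (deg, negative = clockwise), n steps; args: x y a b n
import sys,numpy as np
from bench import get_obs
c=np.array([.546,-.0125]); a,b,n=map(float,sys.argv[1:4]); n=int(n)
p=np.array([.631,-.019]) if len(sys.argv)<5 else np.array(eval(sys.argv[4]))
out=[]
for t in np.radians(np.linspace(a,b,n+1)[1:]):
    q=c+.085*np.array([np.cos(t),np.sin(t)]); d=np.round((q-p)*100,1); p=p+d/100; out.append(f"{d[1]:.1f} {d[0]:.1f} 0 0 0 0")
for i in range(0,len(out),5): print(";".join(out[i:i+5]))
print("end cmd",p,get_obs()["tool_pos"],get_obs()["time"])
E
python3 plan.py -5 -333 41; python3 - <<'E'
from h import *
cv2.imwrite("pics/s1.png",np.hstack([cv2.resize(snapshot(n)[120:270,250:400,::-1],(400,400)) for n in ("scene","side")]))
E
```

```text
-1.3 -0.2 0 0 0 0;-1.1 -0.4 0 0 0 0;-1.1 -0.5 0 0 0 0;-1.0 -0.6 0 0 0 0;-0.9 -0.8 0 0 0 0
-0.7 -0.9 0 0 0 0;-0.7 -1.0 0 0 0 0;-0.5 -1.1 0 0 0 0;-0.3 -1.1 0 0 0 0;-0.2 -1.2 0 0 0 0
-0.0 -1.1 0 0 0 0;0.1 -1.2 0 0 0 0;0.3 -1.2 0 0 0 0;0.5 -1.1 0 0 0 0;0.6 -1.0 0 0 0 0
0.7 -0.9 0 0 0 0;0.9 -0.8 0 0 0 0;1.0 -0.7 0 0 0 0;1.0 -0.5 0 0 0 0;1.2 -0.4 0 0 0 0
1.1 -0.2 0 0 0 0;1.2 -0.1 0 0 0 0;1.2 0.1 0 0 0 0;1.1 0.3 0 0 0 0;1.1 0.4 0 0 0 0
1.1 0.6 0 0 0 0;0.9 0.7 0 0 0 0;0.9 0.8 0 0 0 0;0.7 1.0 0 0 0 0;0.6 1.0 0 0 0 0
0.4 1.1 0 0 0 0;0.2 1.2 0 0 0 0;0.1 1.2 0 0 0 0;-0.0 1.1 0 0 0 0;-0.2 1.2 0 0 0 0
-0.4 1.1 0 0 0 0;-0.6 1.1 0 0 0 0;-0.6 0.9 0 0 0 0;-0.9 0.9 0 0 0 0;-0.9 0.8 0 0 0 0
-1.0 0.6 0 0 0 0
end cmd [0.622 0.026] [ 0.62869459 -0.01797257  0.27145739] 2.2
```

View pics/s1.png

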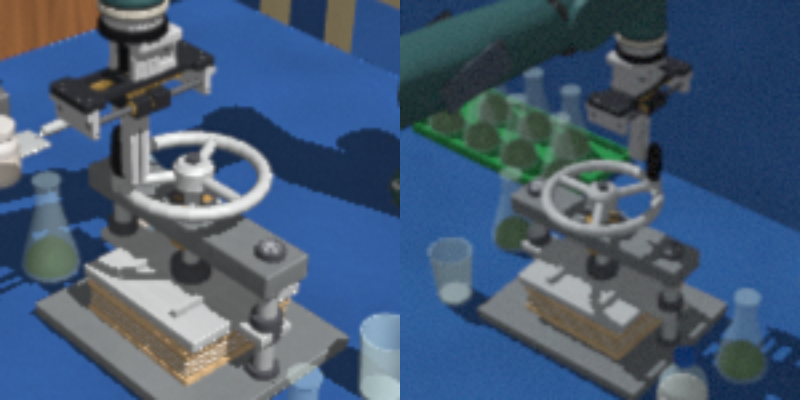

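Closed fingertips stand just behind the handle, body well above it. Start pushing.

Emit:
{"op": "step_arm", "data": {
  "increments": "-1.3 -0.2 0 0 0 0;-1.1 -0.4 0 0 0 0;-1.1 -0.5 0 0 0 0;-1.0 -0.6 0 0 0 0;-0.9 -0.8 0 0 0 0"
}}

```text
time: 2.8
tool_pos: [0.6063, -0.0746, 0.2766]
ee_rot: [3.138, 0.001, 1.57]
wrist_force: [1.9, 1.9, 2.3]
width: 0.0006
```

Emit:
{"op": "step_arm", "data": {
  "increments": "-0.7 -0.9 0 0 0 0;-0.7 -1.0 0 0 0 0;-0.5 -1.1 0 0 0 0;-0.3 -1.1 0 0 0 0;-0.2 -1.2 0 0 0 0"
}}

```text
time: 3.3
tool_pos: [0.552, -0.0975, 0.2752]
ee_rot: [-3.142, 0.0, 1.57]
wrist_force: [4.2, -0.5, 0.9]
width: 0.0001
```

```bash
python3 - <<'E'
from h import *
print(get_obs()["tool_pos"])
cv2.imwrite("pics/s2.png",np.hstack([cv2.resize(snapshot(n)[120:270,250:400,::-1],(400,400)) for n in ("scene","side")]))
E
```

```text
[ 0.55203517 -0.09745436  0.2752035 ]
```

View pics/s2.png

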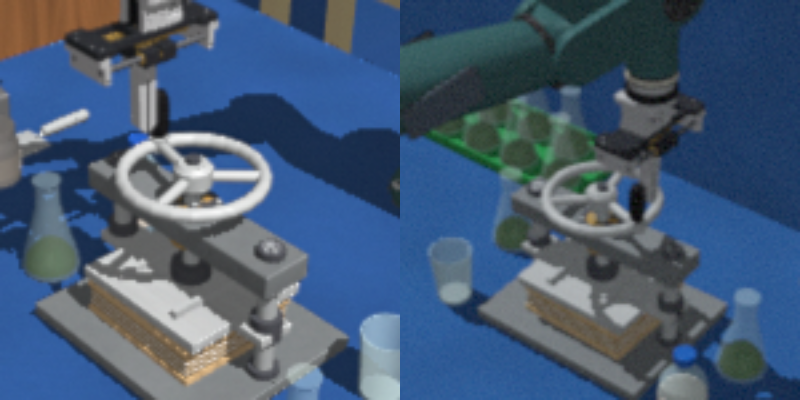

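The wheel turns with the pusher, clockwise, and the force is about 4 N as expected. I'll continue.

Emit:
{"op": "step_arm", "data": {
  "increments": "0 -1.1 0 0 0 0;0.1 -1.2 0 0 0 0;0.3 -1.2 0 0 0 0;0.5 -1.1 0 0 0 0;0.6 -1.0 0 0 0 0"
}}

```text
time: 3.9
tool_pos: [0.4955, -0.0821, 0.275]
ee_rot: [-3.14, 0.001, 1.57]
wrist_force: [2.5, -1.5, -2.8]
width: 0.0006
```

Emit:
{"op": "step_arm", "data": {
  "increments": "0.7 -0.9 0 0 0 0;0.9 -0.8 0 0 0 0;1.0 -0.7 0 0 0 0;1.0 -0.5 0 0 0 0;1.2 -0.4 0 0 0 0"
}}

```text
time: 4.4
tool_pos: [0.4633, -0.0334, 0.2755]
ee_rot: [-3.141, 0.001, 1.57]
wrist_force: [0.8, -3.3, -2.6]
width: 0.0004
```

Emit:
{"op": "step_arm", "data": {
  "increments": "1.1 -0.2 0 0 0 0;1.2 -0.1 0 0 0 0;1.2 0.1 0 0 0 0;1.1 0.3 0 0 0 0;1.1 0.4 0 0 0 0"
}}

```text
time: 4.9
tool_pos: [0.469, 0.0238, 0.2752]
ee_rot: [-3.14, 0.0, 1.571]
wrist_force: [-0.6, -5.0, -3.7]
width: 0.0003
```

Emit:
{"op": "step_arm", "data": {
  "increments": "1.1 0.6 0 0 0 0;0.9 0.7 0 0 0 0;0.9 0.8 0 0 0 0;0.7 1.0 0 0 0 0;0.6 1.0 0 0 0 0"
}}

```text
time: 5.4
tool_pos: [0.5106, 0.0663, 0.2752]
ee_rot: [-3.141, -0.001, 1.572]
wrist_force: [-2.8, -0.3, -3.0]
width: 0.0009
```

Emit:
{"op": "step_arm", "data": {
  "increments": "0.4 1.1 0 0 0 0;0.2 1.2 0 0 0 0;0.1 1.2 0 0 0 0;0 1.1 0 0 0 0;-0.2 1.2 0 0 0 0"
}}

```text
time: 5.9
tool_pos: [0.569, 0.0702, 0.2753]
ee_rot: [-3.141, -0.001, 1.571]
wrist_force: [-2.9, 1.2, -2.8]
width: 0.0005
```

```bash
python3 - <<'E'
from h import *
o=get_obs();p=o["tool_pos"];d=p[:2]-[.546,-.0125]
print(o["time"],p,np.hypot(*d),np.degrees(np.arctan2(d[1],d[0])))
cv2.imwrite("pics/s3.png",np.hstack([cv2.resize(snapshot(n)[120:270,250:400,::-1],(400,400)) for n in ("scene","side")]))
E
```

```text
5.9 [0.5689748  0.07021269 0.27534679] 0.08584422523105384 74.47649775636721
```

View pics/s3.png

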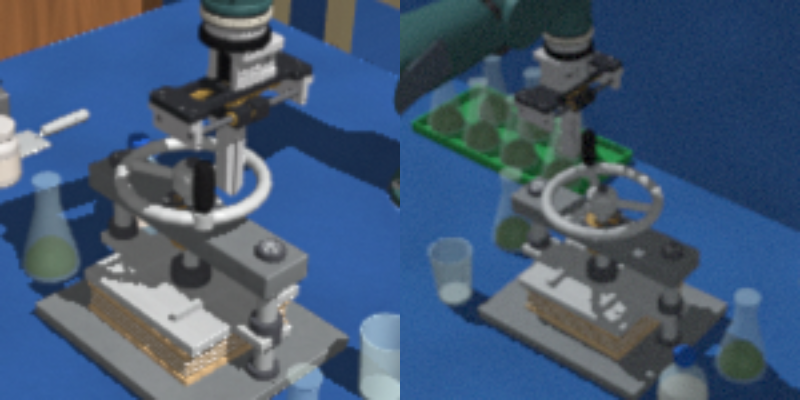

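Working as planned; the finger is at 74.5° and the handle at about 57°. Two more calls, slowing, stopping about 10° short to measure.

Emit:
{"op": "step_arm", "data": {
  "increments": "-0.4 1.1 0 0 0 0;-0.6 1.1 0 0 0 0;-0.6 0.9 0 0 0 0;-0.9 0.9 0 0 0 0;-0.9 0.8 0 0 0 0"
}}

```text
time: 6.5
tool_pos: [0.6173, 0.0355, 0.2759]
ee_rot: [3.14, -0.0, 1.571]
wrist_force: [-0.7, 3.7, -0.8]
width: 0.0005
```

```bash
python3 plan.py 35 -2 9 "(.6155,.0365)"
```

```text
-0.5 0.3 0 0 0 0;-0.6 0.3 0 0 0 0;-0.5 0.3 0 0 0 0;-0.6 0.2 0 0 0 0;-0.6 0.2 0 0 0 0
-0.6 0.1 0 0 0 0;-0.6 0.1 0 0 0 0;-0.6 0.0 0 0 0 0;-0.6 0.0 0 0 0 0
end cmd [ 0.6305 -0.0155] [0.61734788 0.03551783 0.27587403] 6.5
```

Emit:
{"op": "step_arm", "data": {
  "increments": "-0.5 0.3 0 0 0 0;-0.6 0.3 0 0 0 0;-0.5 0.3 0 0 0 0;-0.6 0.2 0 0 0 0;-0.6 0.2 0 0 0 0"
}}

```text
time: 7.0
tool_pos: [0.629, 0.0076, 0.2754]
ee_rot: [-3.141, -0.0, 1.571]
wrist_force: [-0.7, 3.3, -0.1]
width: 0.0003
```

Emit:
{"op": "step_arm", "data": {
  "increments": "-0.6 0.1 0 0 0 0;-0.6 0.1 0 0 0 0;-0.6 0 0 0 0 0;-0.6 0 0 0 0 0;0 0 0 0 0 0"
}}

```text
time: 7.5
tool_pos: [0.631, -0.0177, 0.2754]
ee_rot: [-3.142, 0.002, 1.569]
wrist_force: [0.5, 0.1, 0.1]
width: 0.0003
```

Emit:
{"op": "step_arm", "data": {
  "increments": "1 0 0 0 0 0;1 0 0 0 0 0;0 0 -5 0 0 0;0 0 -5 0 0 0;0 0 -5 0 0 0"
}}

```text
time: 8.0
tool_pos: [0.6301, 0.0051, 0.4272]
ee_rot: [-3.141, 0.0, 1.572]
wrist_force: [0.8, -0.4, 1.3]
width: 0.0008
```

Emit:
{"op": "step_arm", "data": {
  "increments": "-3.4 -2.7 -2 0 0 0;-3.4 -2.7 0 0 0 0;-3.4 -2.6 0 0 0 0;0 0 0 0 0 0;0 0 0 0 0 0"
}}

```text
time: 8.5
tool_pos: [0.5507, -0.0979, 0.4465]
ee_rot: [3.139, 0.0, 1.57]
wrist_force: [-0.1, 0.3, 0.1]
width: 0.0004
```

```bash
cat > look.py <<'E'
from h import *
import sys
np.set_printoptions(precision=4,suppress=True)
C=cam("wrist"); w=snapshot("wrist")[:,:,::-1]; cv2.imwrite(f"pics/{sys.argv[1]}.png",w); print(get_obs()["time"],get_obs()["tool_pos"])
box=eval(sys.argv[2]); ce,s=measure(w,C,box); print(ce,s)
dz=float(sys.argv[3]); h=onz(C,ce,.291-dz); d=h[:2]-[.546,-.0125]; print("handle",h,np.hypot(*d),np.degrees(np.arctan2(d[1],d[0])))
hub=proj(C,[.546,-.0125,.274-dz]);print("hub pred px",hub)
a=np.radians(-29.3); print("target px",proj(C,[.546+.0862*np.cos(a),-.0125+.0862*np.sin(a),.283]))
E
python3 look.py wrist2 "(350,90,425,180)" .008
```

```text
8.55 [ 0.5512 -0.0973  0.4459]
[383.2102 136.7182] [370 126  27  22 433]
handle [ 0.6277 -0.0398  0.283 ] 0.08614515351579045 -18.46082730422589
hub pred px [314.941  113.1642]
target px [377.0917 149.2787]
```

View pics/wrist2.png

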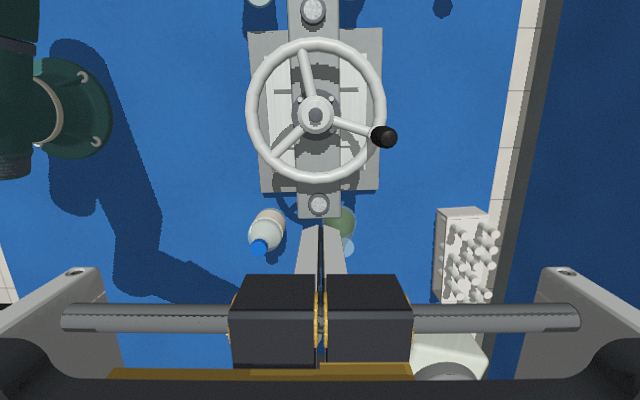

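Handle reads −18.5°, 10.8° (about 15 mm in y) short of the start at −29.3°. I'll return by the same path and push on about 13 mm, then re-measure.

Emit:
{"op": "step_arm", "data": {
  "increments": "3.4 2.6 0 0 0 0;3.4 2.7 0 0 0 0;3.4 2.7 0 0 0 0;0 0 2 0 0 0;0 0 5 0 0 0"
}}

```text
time: 9.05
tool_pos: [0.6345, 0.0073, 0.3772]
ee_rot: [3.133, 0.001, 1.576]
wrist_force: [1.7, 0.4, 1.3]
width: 0.0002
```

Emit:
{"op": "step_arm", "data": {
  "increments": "0 0 5 0 0 0;0 0 5 0 0 0;0 0 0 0 0 0;-1 0 0 0 0 0;-0.8 0 0 0 0 0"
}}

```text
time: 9.55
tool_pos: [0.6339, -0.0144, 0.2819]
ee_rot: [3.131, 0.002, 1.572]
wrist_force: [-0.8, -0.2, 0.3]
width: 0.0006
```

Emit:
{"op": "step_arm", "data": {
  "increments": "-0.4 -0.1 0 0 0 0;-0.4 -0.1 0 0 0 0;-0.4 -0.2 0 0 0 0;-0.3 -0.1 0 0 0 0;0 0 0 0 0 0"
}}

```text
time: 10.05
tool_pos: [0.6262, -0.0285, 0.2774]
ee_rot: [3.139, -0.001, 1.571]
wrist_force: [-0.8, 4.6, 4.1]
width: 0.0003
```

Emit:
{"op": "step_arm", "data": {
  "increments": "1.5 0.3 0 0 0 0;1 0 0 0 0 0;0 0 -5 0 0 0;0 0 -5 0 0 0;0 0 -5 0 0 0"
}}

```text
time: 10.55
tool_pos: [0.6283, -0.0034, 0.4256]
ee_rot: [-3.138, 0.001, 1.571]
wrist_force: [2.3, 0.6, 0.1]
width: 0.0009
```

Emit:
{"op": "step_arm", "data": {
  "increments": "-3.2 -2.7 -2 0 0 0;-3.2 -2.7 0 0 0 0;-3.2 -2.6 0 0 0 0;0 0 0 0 0 0;0 0 0 0 0 0"
}}

```text
time: 11.05
tool_pos: [0.5488, -0.1003, 0.4453]
ee_rot: [-3.141, 0.0, 1.569]
wrist_force: [0.3, 0.1, -0.2]
width: 0.0005
```

```bash
python3 look.py wrist3 "(350,100,425,180)" .008;python3 look.py wrist3b "(350,100,425,180)" .008
```

```text
11.1 [ 0.5493 -0.0996  0.445 ]
[381.5046 143.9263] [369 133  26  23 434]
handle [ 0.6236 -0.0506  0.283 ] 0.0864226193473073 -26.12923423160841
hub pred px [316.7901 111.1549]
target px [379.3036 147.3991]
11.15 [ 0.5496 -0.0993  0.4447]
[381.186  144.5326] [369 134  26  22 430]
handle [ 0.6235 -0.0504  0.283 ] 0.08629187292281583 -26.082256906800644
hub pred px [316.5687 111.7384]
target px [379.0457 148.1041]
```

−26.1°, about 3° to go. To remove pose noise I'll measure the angle relative to the hub in both images (start and now).

```bash
cat > rel.py <<'E'
from h import *
import sys
a=np.load("wc.npy"); C=(a[:9].reshape(3,3),a[9],a[10:13],a[13:].reshape(3,3))
def rim(w,z):
    c=np.array([316.5,109.]);g=w.astype(int); P=[]
    for t in np.arange(0,2*np.pi,.03):
        for r in np.arange(85,55,-.5):
            p=c+r*np.array([np.cos(t),np.sin(t)]); q=g[int(round(p[1])),int(round(p[0]))]
            if q.min()>150: P.append(onz(C,p,z)[:2]); break
    P=np.array(P)
    from scipy.optimize import least_squares
    return least_squares(lambda v:np.hypot(*(P-v[:2]).T)-.0925,[.55,0],loss="soft_l1",f_scale=.0007).x
for f in sys.argv[1:]:
    w=cv2.imread(f"pics/{f}.png"); dz=0 if f=="wrist1" else .008
    ce,s=measure(w,C,(350,100,425,180)); h=onz(C,ce,.291-dz)[:2]; r=rim(w,.2475-dz); d=h-r
    print(f,"rim",r,"handle angle",np.degrees(np.arctan2(d[1],d[0])),np.hypot(*d))
    # press top nut reference (far column) by image: skip; spoke line angle
    for k in (90,210):
        A=[]
        for t in np.arange(k-15 if k==90 else k-15,k+30,.25):
            v=[]
            for q in np.arange(.035,.07,.003):
                p=proj(C,[r[0]+q*np.cos(np.radians(t)),r[1]+q*np.sin(np.radians(t)),.2475-dz]); v.append(w[int(round(p[1])),int(round(p[0]))].min())
            A.append((t,np.mean(np.array(v)>150)))
        A=np.array(A); print("  spoke",k,(A[:,0]*A[:,1]**3).sum()/(A[:,1]**3).sum(),A[:,1].max())
E
python3 rel.py wrist1 wrist2 wrist3 wrist3b
python3 - <<'E'
import cv2,numpy as np
f=lambda n:cv2.resize(cv2.imread(f"pics/{n}.png")[20:200,230:410],(400,400),interpolation=cv2.INTER_CUBIC)
cv2.imwrite("pics/cmp.png",np.hstack([f("wrist1"),f("wrist3b")]))
E
```

```text
wrist1 rim [ 0.54582887 -0.01044029] handle angle -30.52673537724108 0.08759333047017305
  spoke 90 92.36535263795521 1.0
  spoke 210 211.13218246677863 1.0
wrist2 rim [ 0.54414927 -0.01074943] handle angle -20.803289002337245 0.08765712474088885
  spoke 90 100.67899335525748 1.0
  spoke 210 214.53817165787413 1.0
wrist3 rim [ 0.54644629 -0.00866856] handle angle -28.088878550374403 0.08851938165776142
  spoke 90 94.28440292708198 1.0
  spoke 210 211.50497678692906 1.0
wrist3b rim [ 0.54626383 -0.00944038] handle angle -28.106180915252136 0.08835345178597726
  spoke 90 94.47711562778065 1.0
  spoke 210 211.83192469884878 1.0
```

View pics/cmp.png

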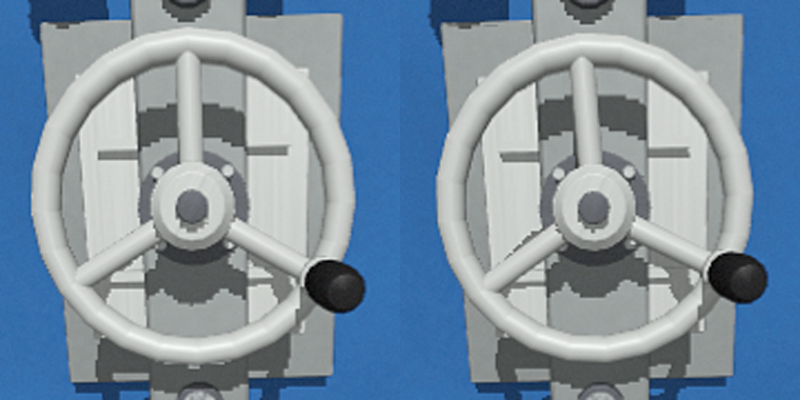

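Side-by-side: upper spoke runs (188,60)→(192,207) at the start and (582,65)→(594,208) now, so roughly 3° remain. A sharper spoke fit:

```bash
cat > spoke.py <<'E'
from h import *
import sys
a=np.load("wc.npy"); C=(a[:9].reshape(3,3),a[9],a[10:13],a[13:].reshape(3,3))
for f in sys.argv[1:]:
    w=cv2.imread(f"pics/{f}.png"); z=.2475-(0 if f=="wrist1" else .008); S=[];xs=[]
    for y in range(54,88):
        g=w[y].min(1).astype(int); c=[x for x in range(295,332) if g[x]>172]
        if len(c)>4 and len(c)<16: S.append(onz(C,(np.mean(c),y),z)[:2]); xs.append((y,min(c),max(c)))
    S=np.array(S); p=np.polyfit(S[:,1],S[:,0],1)
    for _ in range(3):
        r=abs(np.polyval(p,S[:,1])-S[:,0]); S=S[r<2.5*np.median(r)+1e-5]; p=np.polyfit(S[:,1],S[:,0],1)
    # nut: dark grey patch at the hub centre
    g=w[100:128,303:330].max(2); m=(g<140).astype(np.uint8); n,l,s,c=cv2.connectedComponentsWithStats(m); i=1+np.argmax(s[1:,4]); hub=c[i]+[303,100]
    H=onz(C,hub,.274-(.2475-z))[:2]; ce,_=measure(w,C,(350,100,425,180)); h=onz(C,ce,.291-(.2475-z))[:2]-H
    print(f,"spoke deg",90-np.degrees(np.arctan(p[0])),len(S),"hub px",hub,s[i,4],"handle-from-hub deg",np.degrees(np.arctan2(h[1],h[0])),np.hypot(*h),xs[::12])
E
python3 spoke.py wrist1 wrist2 wrist3 wrist3b
```

```text
wrist1 spoke deg 91.5852958182244 34 hub px [315.87317073 114.02439024] 205 handle-from-hub deg -27.458232989591814 0.08481319772725163 [(54, 311, 318), (66, 311, 319), (78, 311, 319)]
wrist2 spoke deg 102.52946044293232 32 hub px [315.05940594 116.31683168] 202 handle-from-hub deg -16.11454917178757 0.08452892497884201 [(54, 299, 306), (66, 301, 309), (78, 304, 311)]
wrist3 spoke deg 94.45902494505202 32 hub px [316.74752475 114.05940594] 202 handle-from-hub deg -24.027037731853028 0.08493637217822314 [(54, 309, 316), (66, 310, 317), (78, 311, 318)]
wrist3b spoke deg 94.55764718960421 32 hub px [316.59296482 114.6080402 ] 199 handle-from-hub deg -24.112734996785353 0.0848292216515961 [(54, 308, 316), (66, 309, 317), (78, 310, 318)]
```

Three measures agree on about 3.0–3.4° left. Return to contact, then creep, reading the finger's y (target ≈ −0.032).

Emit:
{"op": "step_arm", "data": {
  "increments": "3.2 2.6 0 0 0 0;3.2 2.7 0 0 0 0;3.2 2.7 0 0 0 0;0 0 2 0 0 0;0 0 5 0 0 0"
}}

```text
time: 11.65
tool_pos: [0.6325, -0.0012, 0.377]
ee_rot: [3.134, 0.001, 1.575]
wrist_force: [0.9, -0.1, 0.4]
width: 0.0001
```

Emit:
{"op": "step_arm", "data": {
  "increments": "0 0 5 0 0 0;0 0 5 0 0 0;0 0 0 0 0 0;-1 0 0 0 0 0;-1.0 -0.2 0 0 0 0"
}}

```text
time: 12.15
tool_pos: [0.6299, -0.0245, 0.2816]
ee_rot: [3.131, 0.002, 1.572]
wrist_force: [-0.6, -0.5, 1.6]
width: 0.0009
```

Emit:
{"op": "step_arm", "data": {
  "increments": "-0.3 0 0 0 0 0;-0.2 -0.1 0 0 0 0;0 0 0 0 0 0;0 0 0 0 0 0;0 0 0 0 0 0"
}}

```text
time: 12.65
tool_pos: [0.6263, -0.0285, 0.2761]
ee_rot: [3.14, -0.0, 1.571]
wrist_force: [0.0, 2.7, 0.9]
width: 0.0004
```

Emit:
{"op": "step_arm", "data": {
  "increments": "-0.1 0 0 0 0 0;0 0 0 0 0 0;-0.1 0 0 0 0 0;0 0 0 0 0 0;0 0 0 0 0 0"
}}

```text
time: 13.15
tool_pos: [0.626, -0.0295, 0.2758]
ee_rot: [3.141, -0.002, 1.573]
wrist_force: [0.3, 6.3, 4.3]
width: 0.0006
```

Emit:
{"op": "step_arm", "data": {
  "increments": "-0.1 0 0 0 0 0;0 0 0 0 0 0;-0.1 0 0 0 0 0;0 0 0 0 0 0;0 0 0 0 0 0"
}}

```text
time: 13.65
tool_pos: [0.6258, -0.031, 0.2758]
ee_rot: [-3.142, -0.003, 1.573]
wrist_force: [0.5, 6.9, 4.4]
width: 0.0006
```

```bash
python3 -c "
from bench import *
o=get_obs();print(o['tool_pos'],o['wrist_force'])"
```

```text
[ 0.62583307 -0.03104908  0.27582139] [0.46331982 6.9069963  4.36038972]
```

Emit:
{"op": "step_arm", "data": {
  "increments": "-0.1 0 0 0 0 0;0 0 0 0 0 0;0 0 0 0 0 0"
}}

```text
time: 13.95
tool_pos: [0.6258, -0.0318, 0.2758]
ee_rot: [-3.141, -0.003, 1.573]
wrist_force: [0.0, 7.4, 3.8]
width: 0.0003
```

Emit:
{"op": "step_arm", "data": {
  "increments": "1.5 0.2 0 0 0 0;1.4 0 0 0 0 0;0 0 -5 0 0 0;0 0 -5 0 0 0;0 0 -5 0 0 0"
}}

```text
time: 14.45
tool_pos: [0.6273, -0.0045, 0.4255]
ee_rot: [-3.138, 0.001, 1.57]
wrist_force: [1.0, 0.4, 1.4]
width: 0.0006
```

Emit:
{"op": "step_arm", "data": {
  "increments": "-3.2 -2.7 -2 0 0 0;-3.2 -2.7 0 0 0 0;-3.2 -2.5 0 0 0 0;0 0 0 0 0 0;0 0 0 0 0 0"
}}

```text
time: 14.95
tool_pos: [0.5488, -0.1012, 0.4452]
ee_rot: [-3.141, 0.0, 1.569]
wrist_force: [0.8, 0.3, 0.4]
width: 0.0002
```

```bash
for i in a b c; do python3 look.py wrist4$i "(350,100,425,180)" .008|tail -3|head -1; done; python3 spoke.py wrist1 wrist4a wrist4b wrist4c; python3 rel.py wrist1 wrist4b|grep rim; python3 -c "
import sys;from bench import *;print(get_obs()['tool_pos'])"
```

```text
handle [ 0.6231 -0.0516  0.283 ] 0.08647173601882711 -26.85745623014872
handle [ 0.623  -0.0515  0.283 ] 0.08630417934308958 -26.872628401970225
handle [ 0.623  -0.0518  0.283 ] 0.08642124596354565 -27.049386447745544
wrist1 spoke deg 91.5852958182244 34 hub px [315.87317073 114.02439024] 205 handle-from-hub deg -27.458232989591814 0.08481319772725163 [(54, 311, 318), (66, 311, 319), (78, 311, 319)]
wrist4a spoke deg 94.13037493704807 30 hub px [316.765 113.15 ] 200 handle-from-hub deg -24.862385560426997 0.08493830173047372 [(54, 309, 317), (66, 310, 318), (78, 311, 318)]
wrist4b spoke deg 94.20356636300122 34 hub px [316.56157635 114.02463054] 203 handle-from-hub deg -24.755613346581875 0.08469976867144367 [(54, 309, 316), (66, 310, 317), (78, 311, 318)]
wrist4c spoke deg 94.08601322007358 34 hub px [316.495 114.315] 200 handle-from-hub deg -25.01772282405412 0.08482340203485714 [(54, 309, 316), (66, 310, 317), (78, 311, 318)]
wrist1 rim [ 0.54582887 -0.01044029] handle angle -30.52673537724108 0.08759333047017305
wrist4b rim [ 0.5464187  -0.00900247] handle angle -28.645271761590504 0.08800440036434007
[ 0.54973024 -0.10005344  0.44455264]
```

About 2.4° still left (the measures agree). The push force is higher, since the plate is just meeting the pack. Push about 2.5 mm further and look again.

Emit:
{"op": "step_arm", "data": {
  "increments": "3.2 2.5 0 0 0 0;3.2 2.7 0 0 0 0;3.2 2.7 0 0 0 0;0 0 2 0 0 0;0 0 5 0 0 0"
}}

```text
time: 15.6
tool_pos: [0.6314, -0.0024, 0.3772]
ee_rot: [3.134, 0.001, 1.575]
wrist_force: [0.6, -0.1, 1.8]
width: 0.0004
```

Emit:
{"op": "step_arm", "data": {
  "increments": "0 0 5 0 0 0;0 0 5 0 0 0;0 0 0 0 0 0;-1 0 0 0 0 0;-1.0 -0.2 0 0 0 0"
}}

```text
time: 16.1
tool_pos: [0.6289, -0.0255, 0.2816]
ee_rot: [3.131, 0.002, 1.572]
wrist_force: [0.3, -0.8, 1.2]
width: 0.0006
```

Emit:
{"op": "step_arm", "data": {
  "increments": "-0.3 0 0 0 0 0;-0.3 0 0 0 0 0;-0.2 0 0 0 0 0;0 0 0 0 0 0;0 0 0 0 0 0"
}}

```text
time: 16.6
tool_pos: [0.628, -0.0312, 0.2809]
ee_rot: [3.132, -0.003, 1.573]
wrist_force: [-0.0, 6.2, 4.7]
width: 0.0
```

Emit:
{"op": "step_arm", "data": {
  "increments": "-0.1 0 0 0 0 0;-0.1 0 0 0 0 0;-0.1 0 0 0 0 0;0 0 0 0 0 0;0 0 0 0 0 0"
}}

```text
time: 17.1
tool_pos: [0.6277, -0.033, 0.2808]
ee_rot: [3.133, -0.005, 1.574]
wrist_force: [-0.7, 7.1, 5.5]
width: 0.0001
```

Emit:
{"op": "step_arm", "data": {
  "increments": "-0.1 0 0 0 0 0;0 0 0 0 0 0;0 0 0 0 0 0"
}}

```text
time: 17.4
tool_pos: [0.6277, -0.0338, 0.2808]
ee_rot: [3.133, -0.005, 1.574]
wrist_force: [0.5, 8.6, 4.5]
width: 0.0001
```

Emit:
{"op": "step_arm", "data": {
  "increments": "1.5 0.2 0 0 0 0;1.5 0 0 0 0 0;0 0 -5 0 0 0;0 0 -5 0 0 0;0 0 -5 0 0 0"
}}

```text
time: 17.9
tool_pos: [0.6274, -0.0061, 0.4269]
ee_rot: [-3.141, 0.0, 1.571]
wrist_force: [-0.1, -1.0, 0.7]
width: 0.0008
```

Emit:
{"op": "step_arm", "data": {
  "increments": "-3.2 -2.7 -2 0 0 0;-3.2 -2.7 0 0 0 0;-3.2 -2.5 0 0 0 0;0 0 0 0 0 0;0 0 0 0 0 0"
}}

```text
time: 18.4
tool_pos: [0.5489, -0.103, 0.4462]
ee_rot: [3.14, 0.0, 1.57]
wrist_force: [-0.6, -0.3, 0.7]
width: 0.0005
```

```bash
for i in a b c; do python3 look.py wrist5$i "(350,100,425,180)" .008|tail -3|head -1; done; python3 spoke.py wrist1 wrist5a wrist5b wrist5c; python3 rel.py wrist1 wrist5b|grep rim; python3 - <<'E'
from h import *
print(get_obs()['tool_pos'],get_obs()['ee_rot'])
S=cv2.resize(snapshot("scene")[120:270,250:400,::-1],(400,400)); W=cv2.resize(cv2.imread("pics/wrist5b.png")[20:200,230:410],(400,400))
cv2.imwrite("pics/f5.png",np.hstack([S,W]))
E
```

```text
handle [ 0.6236 -0.0504  0.283 ] 0.08639414746877669 -26.015689086556918
handle [ 0.6237 -0.0504  0.283 ] 0.08643019816368139 -26.036001604747014
handle [ 0.6236 -0.0504  0.283 ] 0.08635074435456953 -26.055466801753738
wrist1 spoke deg 91.5852958182244 34 hub px [315.87317073 114.02439024] 205 handle-from-hub deg -27.458232989591814 0.08481319772725163 [(54, 311, 318), (66, 311, 319), (78, 311, 319)]
wrist5a spoke deg 94.71270100557825 31 hub px [316.47979798 111.53535354] 198 handle-from-hub deg -24.087106537132822 0.08464738473143733 [(54, 308, 316), (66, 309, 317), (78, 311, 318)]
wrist5b spoke deg 95.07534467200294 34 hub px [316.41 112.26] 200 handle-from-hub deg -24.08613995875957 0.08462404109554378 [(54, 308, 315), (66, 309, 316), (78, 310, 317)]
wrist5c spoke deg 95.17385636874108 31 hub px [316.37 112.45] 200 handle-from-hub deg -24.238011918328354 0.0846868806515669 [(54, 308, 315), (66, 309, 316), (78, 310, 317)]
wrist1 rim [ 0.54582887 -0.01044029] handle angle -30.52673537724108 0.08759333047017305
wrist5b rim [ 0.54592272 -0.00740812] handle angle -27.633117362141004 0.08792230980322255
[ 0.54979337 -0.10197447  0.44497695] [-3.14104633e+00 -3.95772803e-04  1.57241060e+00]
```

Odd: the finger went 2 mm further with 8.6 N, yet after release the handle reads −26° again. Either the wheel sprang back off the pack on the quick release, or the contact isn't what I think. I'll build a spoke-angle measure that also works during contact, then push again and measure while pushing.

```bash
cat > sp2.py <<'E'
from h import *
import sys
def spoke(w,C,dz,save=None):
    K,k,e,R=C; z=.2475-dz; N=480; s=.24/N           # top-down view of the spoke plane, 0.5 mm/px
    u=np.arange(N)*s-.12; X,Y=np.meshgrid(.546+u,-.0125-u)
    q=(np.stack([X,Y,np.full_like(X,z)],-1)-e)@R; sl=np.stack([q[...,0],-q[...,1]],-1)/-q[...,2:]
    sl=sl*(1+k*(sl**2).sum(-1,keepdims=True)); m=(sl*K[0,0]+K[:2,2]).astype(np.float32)
    t=cv2.remap(w,m[...,0],m[...,1],cv2.INTER_LINEAR)
    if save: cv2.imwrite(save,t)
    S=[]
    for y in np.arange(.036,.070,.001):
        row=int(round((.12-y)/s)); g=t[row].min(1).astype(int); c=[x for x in range(195,265) if g[x]>172]
        if 8<len(c)<36: S.append((y,np.mean(c)*s-.12))
    S=np.array(S)
    if len(S)<8: return None
    p=np.polyfit(S[:,0],S[:,1],1)
    for _ in range(3):
        r=abs(np.polyval(p,S[:,0])-S[:,1]); S=S[r<2.5*np.median(r)+2e-4]; p=np.polyfit(S[:,0],S[:,1],1)
    return 90-np.degrees(np.arctan(p[0])),len(S),np.polyval(p,0)
if __name__=="__main__":
    o=get_obs(); C=cam("wrist"); w=snapshot("wrist")[:,:,::-1].copy(); cv2.imwrite(f"pics/{sys.argv[1]}.png",w)
    print(o["time"],o["tool_pos"].round(4),o["wrist_force"].round(1),"spoke",spoke(w,C,.008,"pics/top_"+sys.argv[1]+".png"))
E
python3 sp2.py n1; python3 - <<'E'
from sp2 import *
a=np.load("wc.npy"); C=(a[:9].reshape(3,3),a[9],a[10:13],a[13:].reshape(3,3))
for f in("wrist1","wrist3","wrist4b","wrist5b"): print(f,spoke(cv2.imread(f"pics/{f}.png"),C,0 if f=="wrist1" else .008))
E
```

```text
18.6 [ 0.5498 -0.1019  0.4449] [-0.6  0.2  0.4] spoke (np.float64(95.06633806769433), 35, np.float64(0.00017731092436975985))
wrist1 (np.float64(91.70873706930087), 35, np.float64(0.00022394957983194573))
wrist3 (np.float64(94.92697261274286), 35, np.float64(0.001204551820728304))
wrist4b (np.float64(94.01375541652838), 35, np.float64(0.0008689075630252221))
wrist5b (np.float64(94.95485043290792), 35, np.float64(0.0007019607843137365))
```

Emit:
{"op": "step_arm", "data": {
  "increments": "3.2 2.5 0 0 0 0;3.2 2.7 0 0 0 0;3.2 2.7 0 0 0 0;0 0 2 0 0 0;0 0 5 0 0 0"
}}

```text
time: 19.15
tool_pos: [0.6312, -0.0048, 0.3776]
ee_rot: [3.133, 0.001, 1.574]
wrist_force: [0.3, -0.4, 0.4]
width: 0.0003
```

Emit:
{"op": "step_arm", "data": {
  "increments": "0 0 5 0 0 0;0 0 5 0 0 0;0 0 0 0 0 0;0 0 0 0 0 0;-0.8 -0.1 0 0 0 0"
}}

```text
time: 19.65
tool_pos: [0.6298, -0.0144, 0.2819]
ee_rot: [3.131, 0.001, 1.573]
wrist_force: [0.5, 0.3, 0.4]
width: 0.001
```

```bash
python3 sp2.py n2
```

```text
19.65 [ 0.6298 -0.0144  0.2819] [0.5 0.3 0.4] spoke (np.float64(93.85798976137715), 34, np.float64(-0.0070502090788468474))
```

View pics/n2.png

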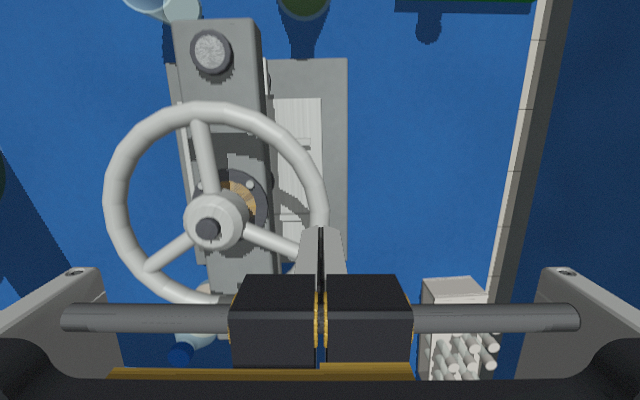

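The upper spoke stays visible from the pushing pose (206,222)→(200,125), so I can watch the wheel while pushing. Settle for a baseline, then push stepwise.

Emit:
{"op": "step_arm", "data": {
  "increments": "0 0 0 0 0 0;0 0 0 0 0 0;0 0 0 0 0 0"
}}

```text
time: 20.0
tool_pos: [0.6278, -0.0152, 0.2774]
ee_rot: [3.138, 0.0, 1.571]
wrist_force: [0.6, -0.6, 0.1]
width: 0.0003
```

```bash
python3 sp2.py n3
```

```text
20.0 [ 0.6278 -0.0152  0.2774] [ 0.6 -0.6  0.1] spoke (np.float64(93.96467710413705), 30, np.float64(-0.006556305571639234))
```

Emit:
{"op": "step_arm", "data": {
  "increments": "-0.5 0 0 0 0 0;-0.5 -0.1 0 0 0 0;-0.4 0 0 0 0 0;0 0 0 0 0 0;0 0 0 0 0 0"
}}

```text
time: 20.55
tool_pos: [0.6259, -0.0286, 0.2753]
ee_rot: [-3.141, -0.001, 1.571]
wrist_force: [-0.6, 3.7, 0.2]
width: 0.0003
```

```bash
python3 sp2.py n4
```

```text
20.55 [ 0.6259 -0.0286  0.2753] [-0.6  3.7  0.2] spoke (np.float64(93.99142397748619), 35, np.float64(-0.006496011106196852))
```

Emit:
{"op": "step_arm", "data": {
  "increments": "-0.2 0 0 0 0 0;0 0 0 0 0 0;-0.2 0 0 0 0 0;0 0 0 0 0 0;0 0 0 0 0 0"
}}

```text
time: 21.1
tool_pos: [0.6259, -0.0308, 0.2753]
ee_rot: [-3.141, -0.004, 1.573]
wrist_force: [0.2, 5.9, -0.8]
width: 0.0003
```

```bash
python3 sp2.py n5
```

```text
21.1 [ 0.6259 -0.0308  0.2753] [ 0.2  5.9 -0.8] spoke (np.float64(92.28837985387655), 35, np.float64(-0.007155228348649391))
```

Confirmed: the wheel follows the finger (1.7° forward under 6 N), then springs back upon release. On this scale the target is about 90.7. Push to just short of that, then release very slowly while watching.

Emit:
{"op": "step_arm", "data": {
  "increments": "-0.1 0 0 0 0 0;0 0 0 0 0 0;0 0 0 0 0 0"
}}

```text
time: 21.45
tool_pos: [0.626, -0.0314, 0.2753]
ee_rot: [-3.141, -0.004, 1.574]
wrist_force: [0.1, 7.0, -0.3]
width: 0.0008
```

```bash
python3 sp2.py n6
```

```text
21.45 [ 0.626  -0.0314  0.2753] [ 0.1  7.  -0.3] spoke (np.float64(92.25889121395798), 35, np.float64(-0.006875165653464674))
```

Emit:
{"op": "step_arm", "data": {
  "increments": "0.1 0 0 0 0 0;0 0 0 0 0 0;0.1 0 0 0 0 0;0 0 0 0 0 0;0.1 0 0 0 0 0"
}}

```text
time: 22.0
tool_pos: [0.626, -0.0312, 0.2753]
ee_rot: [-3.141, 0.0, 1.571]
wrist_force: [-0.8, 2.6, -0.8]
width: 0.0004
```

```bash
python3 sp2.py n7
```

```text
22.0 [ 0.626  -0.0312  0.2753] [-0.8  2.6 -0.8] spoke (np.float64(92.22273158239136), 32, np.float64(-0.006790338574980192))
```

Emit:
{"op": "step_arm", "data": {
  "increments": "0.1 0 0 0 0 0;0 0 0 0 0 0;0.1 0 0 0 0 0;0.1 0 0 0 0 0;0.1 0 0 0 0 0"
}}

```text
time: 22.55
tool_pos: [0.6261, -0.0274, 0.2757]
ee_rot: [3.141, 0.001, 1.57]
wrist_force: [-0.8, -0.1, -0.6]
width: 0.0001
```

```bash
python3 sp2.py n8
```

```text
22.55 [ 0.6261 -0.0274  0.2757] [-0.8 -0.1 -0.6] spoke (np.float64(92.60911507990771), 35, np.float64(-0.007182804888037085))
```

Slow release holds (92.6). Push about 1 mm past the previous point, release slowly, then check from the standard viewpoint.

Emit:
{"op": "step_arm", "data": {
  "increments": "-0.2 0 0 0 0 0;-0.2 0 0 0 0 0;-0.2 0 0 0 0 0;-0.1 0 0 0 0 0;0 0 0 0 0 0"
}}

```text
time: 23.1
tool_pos: [0.626, -0.0312, 0.2757]
ee_rot: [3.141, -0.005, 1.574]
wrist_force: [-0.1, 7.2, 0.4]
width: 0.0007
```

Emit:
{"op": "step_arm", "data": {
  "increments": "-0.1 0 0 0 0 0;0 0 0 0 0 0;0 0 0 0 0 0"
}}

```text
time: 23.4
tool_pos: [0.626, -0.032, 0.2757]
ee_rot: [3.141, -0.005, 1.574]
wrist_force: [-0.4, 6.7, 0.7]
width: 0.0007
```

```bash
python3 sp2.py n9
```

```text
23.4 [ 0.626  -0.032   0.2757] [-0.4  6.7  0.7] spoke (np.float64(92.03429605288215), 35, np.float64(-0.006897727570560388))
```

Emit:
{"op": "step_arm", "data": {
  "increments": "-0.1 0 0 0 0 0;0 0 0 0 0 0;0 0 0 0 0 0"
}}

```text
time: 23.75
tool_pos: [0.6261, -0.0327, 0.2756]
ee_rot: [3.141, -0.006, 1.574]
wrist_force: [-0.3, 7.3, 1.1]
width: 0.0005
```

```bash
python3 sp2.py n10
```

```text
23.75 [ 0.6261 -0.0327  0.2756] [-0.3  7.3  1.1] spoke (np.float64(91.7550826238731), 35, np.float64(-0.006756699346405215))
```

Emit:
{"op": "step_arm", "data": {
  "increments": "0.1 0 0 0 0 0;0 0 0 0 0 0;0.1 0 0 0 0 0;0 0 0 0 0 0;0.1 0 0 0 0 0"
}}

```text
time: 24.3
tool_pos: [0.6261, -0.0325, 0.2756]
ee_rot: [3.141, -0.001, 1.571]
wrist_force: [0.7, 3.2, 0.9]
width: 0.0008
```

Emit:
{"op": "step_arm", "data": {
  "increments": "0.1 0 0 0 0 0;0 0 0 0 0 0;0.1 0 0 0 0 0;0.1 0 0 0 0 0;0.1 0 0 0 0 0"
}}

```text
time: 24.8
tool_pos: [0.6259, -0.0297, 0.2754]
ee_rot: [-3.141, 0.001, 1.57]
wrist_force: [0.1, 0.4, -0.1]
width: 0.0006
```

```bash
python3 sp2.py n11
```

```text
24.8 [ 0.6259 -0.0297  0.2754] [ 0.1  0.4 -0.1] spoke (np.float64(93.50279959908515), 32, np.float64(-0.006178827198017268))
```

Emit:
{"op": "step_arm", "data": {
  "increments": "1 0.2 0 0 0 0;1.2 0 0 0 0 0;0 0 -5 0 0 0;0 0 -5 0 0 0;0 0 -5 0 0 0"
}}

```text
time: 25.35
tool_pos: [0.6272, -0.0056, 0.4266]
ee_rot: [-3.14, -0.0, 1.572]
wrist_force: [1.1, -0.0, 1.1]
width: 0.0003
```

Emit:
{"op": "step_arm", "data": {
  "increments": "-3.2 -2.7 -2 0 0 0;-3.2 -2.6 0 0 0 0;-3.2 -2.5 0 0 0 0;0 0 0 0 0 0;0 0 0 0 0 0"
}}

```text
time: 25.85
tool_pos: [0.5498, -0.1026, 0.446]
ee_rot: [3.14, -0.0, 1.57]
wrist_force: [-0.8, 0.3, 0.6]
width: 0.0001
```

```bash
python3 sp2.py wrist6a;python3 sp2.py wrist6b; for i in c; do python3 look.py wrist6$i "(350,100,425,180)" .008|tail -3|head -1; done; python3 spoke.py wrist1 wrist6a wrist6b wrist6c
```

```text
25.85 [ 0.5498 -0.1026  0.446 ] [-0.8  0.3  0.6] spoke (np.float64(93.78611203538159), 35, np.float64(0.00013592436974791227))
25.9 [ 0.5503 -0.1021  0.4455] [-0.1 -0.5 -0.4] spoke (np.float64(93.67424290783543), 35, np.float64(3.43137254903141e-06))
handle [ 0.6227 -0.0522  0.283 ] 0.08636276188458777 -27.33386841262611
wrist1 spoke deg 91.5852958182244 34 hub px [315.87317073 114.02439024] 205 handle-from-hub deg -27.458232989591814 0.08481319772725163 [(54, 311, 318), (66, 311, 319), (78, 311, 319)]
wrist6a spoke deg 94.09054655591838 32 hub px [315.7960199  112.12437811] 201 handle-from-hub deg -25.212357386535665 0.08475813592962957 [(54, 309, 316), (66, 310, 317), (78, 310, 317)]
wrist6b spoke deg 93.97548875821353 29 hub px [315.59903382 112.85990338] 207 handle-from-hub deg -25.156982317161233 0.08471791781107509 [(54, 309, 316), (66, 309, 317), (78, 310, 317)]
wrist6c spoke deg 93.76219519798798 30 hub px [315.56157635 113.02463054] 203 handle-from-hub deg -25.32789991418344 0.08462186230650613 [(54, 309, 316), (66, 309, 317), (78, 310, 317)]
```

At rest the wheel is about 2° short (measures: 2.0, 2.0, 2.2). Check whether it keeps creeping over a second.

Emit:
{"op": "step_arm", "data": {
  "increments": "0 0 0 0 0 0;0 0 0 0 0 0;0 0 0 0 0 0;0 0 0 0 0 0;0 0 0 0 0 0"
}}

```text
time: 26.5
tool_pos: [0.5501, -0.1029, 0.4455]
ee_rot: [3.142, 0.0, 1.571]
wrist_force: [-0.4, -0.2, -1.0]
width: 0.0007
```

Emit:
{"op": "step_arm", "data": {
  "increments": "0 0 0 0 0 0;0 0 0 0 0 0;0 0 0 0 0 0;0 0 0 0 0 0;0 0 0 0 0 0"
}}

```text
time: 27.0
tool_pos: [0.55, -0.1031, 0.4455]
ee_rot: [3.141, 0.0, 1.571]
wrist_force: [0.0, -0.1, -0.4]
width: 0.0003
```

```bash
python3 sp2.py wrist7a; python3 spoke.py wrist7a
```

```text
27.0 [ 0.55   -0.1031  0.4455] [ 0.  -0.1 -0.4] spoke (np.float64(93.69821725458813), 35, np.float64(8.998599439777064e-05))
wrist7a spoke deg 93.88532141065997 31 hub px [315.80099502 112.03482587] 201 handle-from-hub deg -25.082161897085335 0.08473323415116746 [(54, 309, 316), (66, 310, 317), (78, 311, 318)]
```

It's stable at rest. Under load it had already come to within about 0.5–1° of the full turn, so pushing more would risk over-winding for almost no gain. One last look at the surroundings, then hand in.

```bash
python3 - <<'E'
from h import *
cv2.imwrite("pics/fin.png",np.hstack([cv2.resize(snapshot(n)[120:320,230:430,::-1],(400,400)) for n in ("scene","side")]))
E
```

```text
(no output)
```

View pics/fin.png

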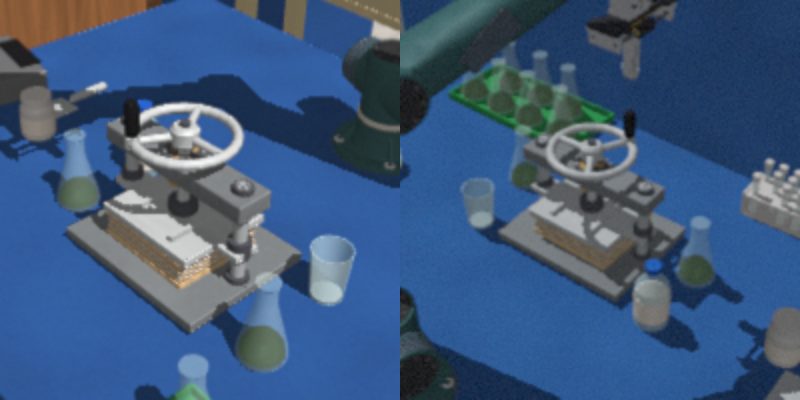

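The plate lies on the pack, the handle is back at its place, the glassware stands undisturbed and the gripper is clear.

```bash
python3 -c "
from bench import *
print(close_job())"
```

```text
the job is handed in; nothing more can be done
None
```

I pushed the hand wheel clockwise by its handle with the closed fingertips for almost one full turn, and handed the job in at about 27 s. It rests about 2° short of the full turn.

- **Wheel:** three camera measures put it 2.0–2.4° short of the start position, with no drift seen over about 1 s. I estimate it was never wound past the full turn.
- **Spring-back:** over the last few degrees the push force rose from about 4 N to 7–8.6 N, and the wheel sprang back 1–3° when let go quickly. I took this to be the plate bearing on the pack. Under load it came to roughly 0.3–1° short of the full turn. I backed off slowly and stopped there rather than risk over-winding.
- **Surroundings:** in the last pictures the plate is down on the pack, the pack and the glassware round the press look where they were, and the gripper is clear. I checked these by eye only.
- **Disagreement:** spoke angles measured while the finger was pushing differed from those in the clear view by 0.2–1°, so the estimate under load is rough.

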